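Open the large seed crock

TASK

I want to refill the larger of the two lidded seed crocks: lift its loose wooden lid off by the knob and set it down gently, knob up, in the middle of the square concrete tile, then let go. Leave the crock itself standing where it is, and leave the smaller crock closed.

Things in the scene. Friction and masses are not known exactly. Their poses are not given: they have to be found in the camera images.
- seed_lid: Loose wooden lid on the larger crock, 180 g: disc 136 mm in diameter, 12 mm thick; under it a plug 100 mm in diameter, 8 mm deep, with 9 mm play in the crock; on top a straight upright round knob, 28 mm in diameter, 40 mm tall. Origin: centre of the plug's underside, z up: disc at z = 8 to 20 mm, knob 20 to 60 mm. Lifts straight off; on a flat surface it rests on the plug.
- seed_crock: The larger crock: open round white glazed pot, 130 mm outer diameter, 105 mm tall, 6 mm wall, empty, about 1.1 kg, standing loose on the table. Origin: centre of its underside, z up. The top of its closed lid's knob is 157 mm above the table.
- tile: Flat square tile of grey concrete lying on the table, 180 x 180 x 12 mm, does not move. Origin: centre of its underside, z up, x and y along its edges; its top is at z = 12 mm.
- small_lid: Lid of the smaller crock (white pot 92 mm in diameter, 75 mm tall), to be left alone: disc 98 mm in diameter, 12 mm thick, plug 8 mm deep, same 28 mm knob 40 mm tall. Origin: centre of the plug's underside, z up; knob's top 127 mm above the table. The crocks and the tile stand side by side in any order, at least 200 mm apart between centres.
Not all that is in view belongs to the job. What is shaped like the seed_crock but purple is not meant.

How it is judged (in metres and radians):
On the way:
1. the large lid is held by its knob and lifted clear of its crock (its underside at least 15 mm above the rim) (z of seed_lid in the frame of seed_crock above 0.12 m and angle between seed_lid's own z axis and vertical below 0.4 rad and contact force between the fingers and seed_lid above 0.5 N and z of the grasp point in the frame of seed_lid above 0.022 m and horizontal distance between the grasp point and seed_lid below 0.03 m), for 0.1 s.
At the end, for the whole second after the job is handed in: The large lid rests flat, knob up, on the square tile, its centre within 25 mm of the tile's centre, at rest and let go; its crock stands upright within 40 mm of where it was; the small crock's lid is still on, within 20 mm of where it was (horizontal distance between seed_lid and tile below 0.025 m and z of seed_lid in the frame of tile between 0.009 and 0.016 m and angle between each of seed_lid, seed_crock, small_lid's own z axis and vertical below 0.1 rad and linear speed of seed_lid below 0.02 m/s and distance of seed_crock from where it was at the start of the episode below 0.04 m and distance of small_lid from where it was at the start of the episode below 0.02 m); the robot touches nothing.
It fails at once if the large lid is dropped: in free fall more than 15 mm above the tile's top, away from its crock (horizontal distance between seed_lid and seed_crock above 0.05 m and z of seed_lid in the frame of tile above 0.027 m and contact force between seed_lid and anything else below 0.02 N).
It fails at once if the large crock is tipped by more than about 20 degrees or pushed more than 60 mm (angle between seed_crock's own z axis and vertical above 0.35 rad or distance of seed_crock from where it was at the start of the episode above 0.06 m).
It fails at once if the small crock's lid is taken off or moved by more than 30 mm (distance of small_lid from where it was at the start of the episode above 0.03 m).
It also fails if it takes over 40 s, if anything falls off the work surface, if the arm or the gripper's body presses on something with over 40 N, if the wrist force passes 120 N, or if a joint passes its speed limit or range.

ROBOT

A 6-joint arm with a two-finger parallel gripper is mounted at the origin on the work surface. World frame = base frame: x ahead of the robot, y to its left, z up, the work surface at z = 0. Lengths are in mm, angles in rad, forces in N, time in s.
With the tool pointing down it reaches from about 350 to 975 mm from the base axis. Payload 7.1 kg.
Tool frame: the origin (TCP) lies midway between the tips of the shut fingers; the grasp point (between the pads) lies 19 mm behind it (ctrl.hold_point_z is the distance from the TCP to the grasp point, in mm); z points along the fingers, y is the direction in which the jaws open and shut (so a half turn about z gives the same grasp; the last joint's range is limited). The gripper opens to 88 mm and grips with 3 to 60 N. Pads are 20 mm wide; open, the fingers measure 115 mm over their backs; the gripper's body (75 mm by 178 mm) begins 61 mm behind the grasp point.
Start: joints at [1.178, 0.423, 1.63, -0, 1.089, -0.019], TCP at [228.19, 581.837, 222.675] pointing down, gripper open.
Joint ranges: [-3, 3], [-0.9, 2.11], [0.09, 2.58], [-1.31, 4.45], [0.11, 2.69], [-2.54, 2.54]. Speed limits (rad/s): [2.39, 2.39, 3.01, 3.14, 3.14, 3.14].

INTERFACE

Orientations are given as a rotation vector (axis times angle).
In Python, from workcell import ctrl, eyes gives the robot as it stands.
- The arm moves only by the tool move_arm, never from a script. Its argument "deltas" is a list of rows, each a list of 6 numbers: the shift along the tool's x, y, z in mm, then the turn, a rotation vector about the tool's x, y, z in rad. A call has 1 to 5 rows; each row shifts and turns the pose as measured when the row begins, along the tool's axes as they then stand; what a row does not reach is not made up. A row lasts 1/12 s, in which the tool goes at most 41.7 mm and 7.16 degrees, less where a joint would pass 70% of its speed; a pose out of reach is approached as far as the arm can. A call is refused whole if a number of a shift passes 41.7 or a number of a turn 0.125, either way. A call with a gripper value outside its range is refused whole. "hand" is the closure, from -1 (fully open) to 1 (shut), set as the call begins (left out, the last holds). The fingers move at their own pace and stop on an object; the grip force is fixed at half the most. Time passes only in rows, so rows that do not move let the fingers close. It gives the time, the measured TCP pose, the force and the opening at its end, in the units of the state.
- ctrl.get_obs(): the state, without advancing time (a new reading comes with each control period).
- eyes.get_image(name): name is "side" or "top" or "wrist"; returns a dict with "frame" (400x640x3 uint8, red, green, blue), "range_z" (400x640 float32, mm along the optical axis (not along the pixel's ray), 0 where there is no reading), "fx", "fy", "cx", "cy" (pixels), "D" ([k1, k2, p1, p2, k3] as OpenCV has them; the pictures are not rectified), "cam_to_world" (4x4, takes a point from camera to world coordinates). Camera axes: x right, y down, z forward; pixel columns grow to the right and rows downward; lengths in mm; the calibration is good to about 2 mm. A picture is of the moment at which its call begins.
- ctrl.close_job(): hands the job in, once; it reports no verdict.
The state is a dict: "t": time; "qpos": joint angles; "qvel": joint speeds; "joint_torque": joint torques, N m; "ee_pos": TCP position; "orientation": TCP orientation; "ft_force": force on the tool from outside, world axes, zero at the start; "moment": the same for the moment, N m; "width": finger opening in mm.
Only numpy, scipy, OpenCV 4.12 (cv2) and the standard library are available. Lean on these libraries where they do the work, as an engineer would, in place of code of your own. Each camera call takes 0.05 s, during which the arm holds its last target.

## Working session

There is one attempt and no reset: what is moved stays moved. The work goes in short steps, Python scripts to look and compute and a tool call to move; the robot and the scene stay as the last step left them, time stands still between calls to the robot, and variables do not carry over. Pictures are saved under pics/ and viewed, and the job is handed in when it is done.

Besides the shell and the picture viewer there is one more tool, called after "Emit:" as name([rows], argument=value, ...), one row to a line, values as JSON. move_arm: Moves the arm, as the interface text tells. Its arguments: {"type":"object","properties":{"deltas":{"type":"array"},"hand":{"type":"number"}},"required":["deltas"]}

```bash
mkdir -p pics
cat > h.py <<'E'
import numpy as np, cv2
from workcell import ctrl, eyes
def grab(n,tag):
    im=eyes.get_image(n); cv2.imwrite(f'pics/{tag}.png',im['frame'][:,:,::-1])
    np.savez(f'{tag}.npz',**{k:np.array(v) for k,v in im.items()}); return im
def world(im,uv,z=None):
    K=np.array([[im['fx'],0,im['cx']],[0,im['fy'],im['cy']],[0,0,1]],float)
    uv=np.array(uv,float).reshape(-1,1,2)
    p=cv2.undistortPoints(uv,K,np.array(im['D'],float))[:,0]
    d=np.c_[p,np.ones(len(p))]; T=np.array(im['cam_to_world'])
    if z is None:
        q=uv[:,0].round().astype(int); r=np.array(im['range_z'])[q[:,1],q[:,0]]
        return (d*r[:,None])@T[:3,:3].T+T[:3,3]
    w=d@T[:3,:3].T; s=(z-T[2,3])/w[:,2]
    return T[:3,3]+w*s[:,None]
E
python3 - <<'E'
from h import *
for n in ['top','side','wrist']:
    im=grab(n,n+'0'); print(n,np.round(im['cam_to_world'],2).tolist(),im['fx'])
o=ctrl.get_obs();print(o)
E
```

```text
top [[0.0, -1.0, 0.05, 389.88], [-1.0, -0.0, -0.0, -128.92], [0.0, -0.05, -1.0, 1466.98], [0.0, 0.0, 0.0, 1.0]] 443.9691121514242
side [[0.82, -0.46, 0.34, -33.54], [-0.58, -0.64, 0.51, -837.66], [-0.01, -0.61, -0.79, 1173.92], [0.0, 0.0, 0.0, 1.0]] 454.0473737644616
wrist [[0.37, 0.89, 0.28, 150.58], [0.93, -0.35, -0.11, 611.34], [-0.0, 0.31, -0.95, 384.02], [0.0, 0.0, 0.0, 1.0]] 295.5475580407619
{'t': 0.15, 'qpos': array([ 1.17801956e+00,  4.23684482e-01,  1.63045143e+00, -3.21554088e-05,
        1.08859219e+00, -1.90011995e-02]), 'qvel': array([ 0.0001947 , -0.00195168, -0.00177149, -0.0006467 ,  0.00102237,
       -0.00135623]), 'joint_torque': array([-2.12863874e-04, -5.44981027e+01, -2.73920274e+01,  6.44345954e-02,
        2.04532547e-02, -9.34888612e-05]), 'ee_pos': array([228.04020647, 581.48413025, 222.09305358]), 'orientation': array([-5.83652418e-01, -3.08669206e+00,  1.75492087e-03]), 'ft_force': array([-0.09256198, -0.16138282, -1.14359955]), 'moment': array([-0.02550497, -0.09192826, -0.01952026]), 'width': 87.52590406207733}
```

View pics/top0.png

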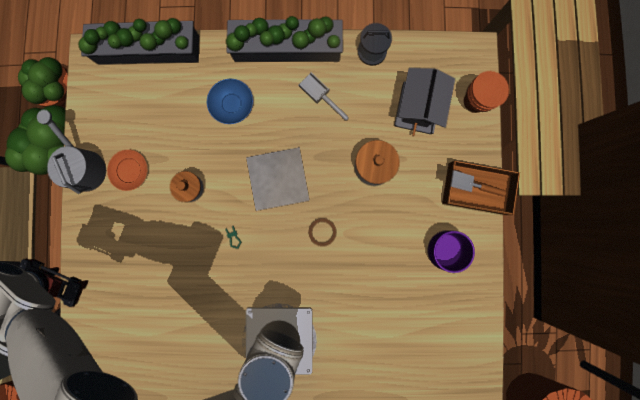

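View pics/side0.png

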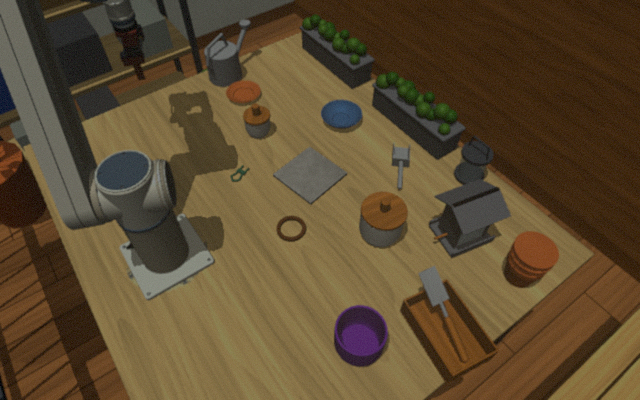

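The top view shows two wooden-lidded crocks, at (378,161) and (185,186). The tile is at (278,179), and the open purple pot at (451,251) is the decoy. The lid at (378,161) is the wider one and sits on a white pot (383,225 in the side view), so it fits the description. I'll measure it and confirm with a crop.

Run:
```python
from h import *
im=dict(np.load('top0.npz')); s=dict(np.load('side0.npz'))
f=im['frame']; hsv=cv2.cvtColor(f,cv2.COLOR_RGB2HSV)
P=world(im,np.stack(np.meshgrid(np.arange(640),np.arange(400)),-1).reshape(-1,2)).reshape(400,640,3)
print('table z',np.median(P[200:220,330:400,2]), P[179,278],P[161,378],P[186,185])
def cen(mask,tag):
    ys,xs=np.nonzero(mask); 
    c,r=cv2.minEnclosingCircle(np.c_[xs,ys].astype(np.float32)); 
    p=P[mask]; print(tag,mask.sum(),'px',xs.mean(),ys.mean(),'enc',c,r,'mean',p.mean(0),'mid',(p.min(0)+p.max(0))/2,'ext',np.ptp(p,axis=0)); return c,r
W=np.zeros((400,640),bool)
for tag,(u,v),zd,zk in [('large',(378,161),117,157),('small',(185,186),87,127)]:
    B=W.copy();B[v-35:v+35,u-35:u+35]=1
    c,r=cen(B&(abs(P[...,2]-zd)<8),tag+' disc'); print('  ray',world(im,[c],zd), 'diam', 2*r*(1467-zd)/444)
    c,r=cen(B&(abs(P[...,2]-zk)<8),tag+' knob'); print('  ray',world(im,[c],zk))
B=np.uint8((hsv[...,1]<60)&(hsv[...,2]>50)); B[:, :235]=0;B[:,325:]=0;B[:140]=0;B[220:]=0
B=cv2.morphologyEx(B,cv2.MORPH_OPEN,np.ones((3,3)))
cs,_=cv2.findContours(B,0,2); c=max(cs,key=cv2.contourArea); R=cv2.minAreaRect(c); print(R)
M=cv2.moments(c); print('tile',world(im,[(M['m10']/M['m00'],M['m01']/M['m00'])],12), world(im,[R[0]],12), world(im,cv2.boxPoints(R),12))
# max heights along corridor
for x0,x1,y0,y1 in [(300,700,-500,300)]:
  m=(P[...,0]>x0)&(P[...,0]<x1)&(P[...,1]>y0)&(P[...,1]<y1)&(P[...,2]>100); n,l,st,ct=cv2.connectedComponentsWithStats(np.uint8(m)); 
  for i in range(1,n):
    if st[i,4]>15: print(st[i],P[l==i].max(0),P[l==i].min(0))
a=cv2.resize(f[120:210,320:440],None,fx=3.3,fy=3.3); b=cv2.resize(s['frame'][170:260,330:450],None,fx=3.3,fy=3.3)
cv2.imwrite('pics/crop.png',np.hstack([a,b])[:,:,::-1])
```

```text
table z -0.4332572058538062 [528.14082543   3.76255193  13.2227432 ] [ 569.21601064 -306.46522448  155.52764335] [496.41751005 280.49046271 117.73121929]
large disc 1443 px 377.4352044352044 161.89327789327788 enc (377.5238037109375, 161.79251098632812) 22.144908905029297 mean [ 571.85693792 -310.0398771   116.47940822] mid [ 573.5925064  -310.65057633  117.02926524] ext [133.78214915 133.47896837  15.58086375]
  ray [[ 572.0309592 -310.1996776  117.       ]] diam 134.6649865846376
large knob 64 px 378.90625 159.890625 enc (379.0, 160.0) 4.472236156463623 mean [ 572.52789198 -309.17144192  155.72426422] mid [ 572.37154457 -309.27241428  155.58899238] ext [24.45018838 24.48242329 12.23454292]
  ray [[ 572.02579607 -309.27315762  157.        ]]
small disc 674 px 185.1053412462908 186.54451038575667 enc (184.7310791015625, 186.61155700683594) 15.818546295166016 mean [497.20355158 289.67198069  86.42454094] mid [497.79127553 291.23402858  86.78135652] ext [97.92956128 96.51292626 14.91298022]
  ray [[496.91782739 290.63717613  87.        ]] diam 98.33150399697793
small knob 66 px 180.484
[... 358 characters left out ...]
 [[529.64473018   6.35773351  12.        ]] [[530.02022307   6.57699721  12.        ]] [[601.52559572 112.57749978  12.        ]
 [635.59496642 -64.20382077  12.        ]
 [459.1540241  -98.41700232  12.        ]
 [425.28528678  77.05663878  12.        ]]
[410 116  32  10 122] [ 699.77994463 -403.55718194  192.00178277] [ 679.79456116 -499.54618629  151.21494582]
[ 356  140   44   45 1533] [ 640.48358098 -128.91821332 1466.98446087] [ 389.87879121 -377.39006051  101.64891998]
[178 181  10  10  77] [ 512.37656301  299.58087031 1466.98446087] [ 389.87879121 -128.91821332  100.62017853]
[434 238   5  13  27] [ 338.29165017 -484.76890184  111.98199084] [ 301.51383551 -499.32332396  100.38035764]
```

View pics/crop.png

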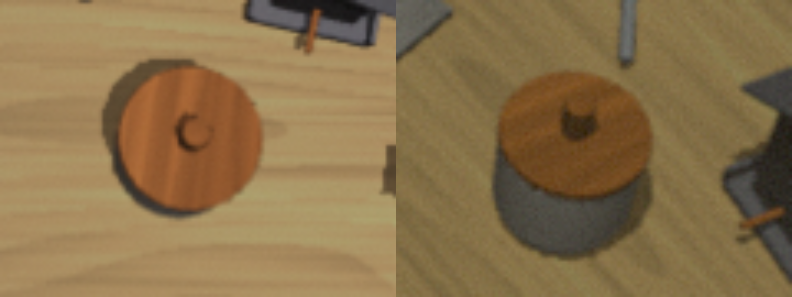

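The crop shows a wide wooden lid (about 135 mm across, against 98 mm for the other) with its knob on a white pot, closed. That makes it seed_lid, with its knob at about (572,-309) and the tile centre at about (530,6.5). I'll move across to it at travel height.

Emit:
move_arm([
  [-27,-30,0,0,0,0],
  [-27,-30,0,0,0,0],
  [-27,-30,0,0,0,0],
  [-27,-30,0,0,0,0],
  [-27,-30,0,0,0,0],
], hand=-1)

```text
t: 0.57
ee_pos: [298.4, 392.7, 219.9]
orientation: [-0.569, -3.089, -0.002]
ft_force: [0.5, -1.1, 0.9]
width: 88.0
```

Emit:
move_arm([
  [-27,-30,0,0,0,0],
  [-27,-30,0,0,0,0],
  [-27,-30,0,0,0,0],
  [-27,-30,0,0,0,0],
  [-27,-30,0,0,0,0],
])

```text
t: 0.98
ee_pos: [370.7, 197.2, 219.3]
orientation: [-0.564, -3.09, -0.001]
ft_force: [1.6, 0.3, 1.1]
width: 87.5
```

Emit:
move_arm([
  [-27,-30,0,0,0,0],
  [-27,-30,0,0,0,0],
  [-27,-30,0,0,0,0],
  [-27,-30,0,0,0,0],
  [-27,-30,0,0,0,0],
])

```text
t: 1.4
ee_pos: [443.8, 1.9, 219.8]
orientation: [0.563, 3.09, 0.002]
ft_force: [1.3, 0.6, 0.5]
width: 87.8
```

```bash
cat > go.py <<'E'
import sys
from h import *
from scipy.spatial.transform import Rotation as Ro
o=ctrl.get_obs();R=Ro.from_rotvec(o['orientation']).as_matrix();t=np.array([float(a) for a in sys.argv[1:4]])
print(o['t'],o['ee_pos'].round(1),'q',o['qpos'].round(2),'F',o['ft_force'].round(1),'w',o['width'].round(1),'z',R[:,2].round(3),'tooldelta',(R.T@(t-o['ee_pos'])).round(1))
E
python3 go.py 572 -309.3 222
```

```text
Traceback (most recent call last):
  File "go.py", line 5, in <module>
    print(o['t'],o['ee_pos'].round(1),'q',o['qpos'].round(2),'F',o['ft_force'].round(1),'w',o['width'].round(1),'z',R[:,2].round(3),'tooldelta',(R.T@(t-o['ee_pos'])).round(1))
                                                                                            ^^^^^^^^^^^^^^^^
AttributeError: 'float' object has no attribute 'round'
```

```bash
sed -i "s/o\['width'\].round(1)/round(o['width'],1)/" go.py; python3 go.py 572 -309.3 222
```

```text
1.4 [443.8   1.9 219.8] q [-0.02  0.16  2.02  0.    0.97 -1.23] F [1.3 0.6 0.5] w 87.8 z [ 0.001  0.001 -1.   ] tooldelta [-229.7 -246.    -2.5]
```

Emit:
move_arm([
  [-27,-29,0,0,0,0],
  [-27,-29,0,0,0,0],
  [-27,-29,0,0,0,0],
  [-27,-29,0,0,0,0],
  [-27,-29,0,0,0,0],
])

```text
t: 1.82
ee_pos: [519.4, -192.3, 219.5]
orientation: [0.566, 3.089, 0.003]
ft_force: [1.3, -0.9, 0.5]
width: 87.9
```

Emit:
move_arm([
  [-27,-29,0,0,0,0],
  [-27,-29,0,0,0,0],
  [-15,-15,0,0,0,0],
  [0,0,0,0,0,0],
])

```text
t: 2.15
ee_pos: [560.3, -297.4, 218.2]
orientation: [0.575, 3.086, 0.001]
ft_force: [0.0, 0.7, 0.3]
width: 88.1
```

```bash
python3 go.py 572 -309.3 126
python3 - <<'E'
from h import *
im=grab('wrist','wrist1')
E
```

```text
2.15 [ 560.3 -297.4  218.2] q [-0.51  0.44  1.61  0.    1.09 -1.71] F [0.  0.7 0.3] w 88.1 z [ 0.003 -0.    -1.   ] tooldelta [-15.   -7.   92.3]
```

View pics/wrist1.png

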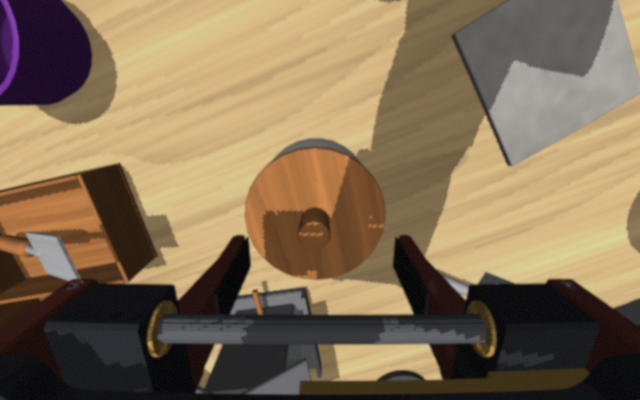

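The wrist view shows the lid between the open fingers, with the knob's top at about (313,231). The birdhouse edge is at (260,320), so I'll check the knob's position and the birdhouse clearance.

Run:
```python
from h import *
im=dict(np.load('wrist1.npz'))
P=world(im,np.stack(np.meshgrid(np.arange(640),np.arange(400)),-1).reshape(-1,2)).reshape(400,640,3)
B=np.zeros((400,640),bool);B[195:270,270:360]=1
m=B&(abs(P[...,2]-157)<5); ys,xs=np.nonzero(m); c,r=cv2.minEnclosingCircle(np.c_[xs,ys].astype(np.float32))
print(c,r,P[m].mean(0),world(im,[c],157))
im=dict(np.load('top0.npz'))
P=world(im,np.stack(np.meshgrid(np.arange(640),np.arange(400)),-1).reshape(-1,2)).reshape(400,640,3)
p=P[60:140,395:460].reshape(-1,3);q=p[(p[:,2]>90)&(p[:,2]<400)];print(q.max(0),q.min(0))
```

```text
(313.91400146484375, 233.54139709472656) 16.285594940185547 [ 574.4721981  -310.26679659  156.38665959] [[ 573.65628065 -309.78701634  157.        ]]
[ 862.3039247  -369.33297249  196.13537909] [ 675.96816793 -546.79921368   91.89973853]
```

Emit:
move_arm([
  [-16,-7,0,0,0,0],
  [0,0,20,0,0,0],
  [0,0,0,0,0,0],
])

```text
t: 2.45
ee_pos: [570.2, -305.6, 196.8]
orientation: [-0.576, -3.087, -0.005]
ft_force: [-0.7, 0.2, -1.3]
width: 87.6
```

```bash
python3 go.py 573 -309.5 126
```

```text
2.45 [ 570.2 -305.6  196.8] q [-0.51  0.48  1.6   0.    1.06 -1.71] F [-0.7  0.2 -1.3] w 87.6 z [-0.001  0.003 -1.   ] tooldelta [-4.1 -2.8 70.8]
```

Emit:
move_arm([
  [-5,-3,20,0,0,0],
  [0,0,20,0,0,0],
  [0,0,15,0,0,0],
  [0,0,10,0,0,0],
  [0,0,0,0,0,0],
])

```text
t: 2.87
ee_pos: [572.8, -303.4, 132.7]
orientation: [-0.568, -3.087, -0.007]
ft_force: [0.1, -0.2, -0.2]
width: 87.8
```

```bash
python3 go.py 573 -309.5 126
```

```text
2.8667 [ 572.8 -303.4  132.7] q [-0.51  0.56  1.63  0.    0.95 -1.72] F [ 0.1 -0.2 -0.2] w 87.8 z [-0.002  0.005 -1.   ] tooldelta [-2.4 -5.6  6.6]
```

Emit:
move_arm([
  [-3,-6,6,0,0,0],
  [0,0,0,0,0,0],
])

```text
t: 3.03
ee_pos: [573.5, -308.9, 127.4]
orientation: [-0.565, -3.087, -0.007]
ft_force: [0.1, 1.0, 0.2]
width: 88.0
```

```bash
python3 go.py 573 -309.5 126
```

```text
3.0333 [ 573.5 -308.9  127.4] q [-0.51  0.57  1.63  0.    0.95 -1.73] F [0.1 1.  0.2] w 88.0 z [-0.002  0.005 -1.   ] tooldelta [ 0.3 -0.7  1.4]
```

Aligned, so I'll close the fingers.

Emit:
move_arm([
  [0,0,0,0,0,0],
  [0,0,0,0,0,0],
  [0,0,0,0,0,0],
  [0,0,0,0,0,0],
  [0,0,0,0,0,0],
], hand=1)

```text
t: 3.45
ee_pos: [575.1, -310.0, 131.0]
orientation: [0.566, 3.088, 0.005]
ft_force: [-0.3, 0.3, -0.6]
width: 58.0
```

Emit:
move_arm([
  [0,0,0,0,0,0],
  [0,0,0,0,0,0],
  [0,0,0,0,0,0],
])

```text
t: 3.7
ee_pos: [575.3, -310.3, 131.7]
orientation: [0.566, 3.087, 0.004]
ft_force: [-0.0, 0.3, -0.7]
width: 37.9
```

```bash
python3 go.py 573 -309.5 126
```

```text
3.7 [ 575.3 -310.3  131.7] q [-0.51  0.57  1.62  0.    0.95 -1.73] F [-0.   0.3 -0.7] w 37.9 z [ 0.003  0.002 -1.   ] tooldelta [ 2.5 -0.1  5.7]
```

The hand drifts up slightly on idle rows, so I'll correct its height while it finishes closing.

Emit:
move_arm([
  [2,0,5,0,0,0],
  [0,0,1,0,0,0],
  [0,0,0,0,0,0],
  [0,0,0,0,0,0],
])

```text
t: 4.03
ee_pos: [573.7, -309.6, 125.8]
orientation: [0.566, 3.086, 0.004]
ft_force: [-0.8, 0.5, 1.8]
width: 27.3
```

```bash
python3 go.py 573 -309.5 126
```

```text
4.0333 [ 573.7 -309.6  125.8] q [-0.51  0.57  1.63  0.    0.93 -1.73] F [-0.8  0.5  1.8] w 27.3 z [ 0.004  0.002 -1.   ] tooldelta [ 0.7 -0.1 -0.2]
```

The knob is gripped at 27.3 mm. I'll lift it gently.

Emit:
move_arm([
  [0,0,-4,0,0,0],
  [0,0,-8,0,0,0],
  [0,0,-10,0,0,0],
  [0,0,-12,0,0,0],
  [0,0,-12,0,0,0],
])

```text
t: 4.45
ee_pos: [570.8, -308.2, 171.1]
orientation: [-0.566, -3.086, -0.008]
ft_force: [0.4, -0.8, -1.2]
width: 27.4
```

Emit:
move_arm([
  [0,0,-12,0,0,0],
  [0,0,-10,0,0,0],
  [0,0,-8,0,0,0],
  [0,0,0,0,0,0],
  [0,0,0,0,0,0],
])

```text
t: 4.87
ee_pos: [573.1, -309.7, 210.8]
orientation: [0.566, 3.086, 0.003]
ft_force: [-0.1, -0.8, -2.8]
width: 27.5
```

```bash
python3 go.py 530 6.5 195
python3 - <<'E'
from h import *
im=grab('side','side2')
E
```

```text
4.8667 [ 573.1 -309.7  210.8] q [-0.52  0.47  1.58  0.    1.09 -1.73] F [-0.1 -0.8 -2.8] w 27.5 z [ 0.004  0.001 -1.   ] tooldelta [152.5 280.3  16.1]
```

View pics/side2.png

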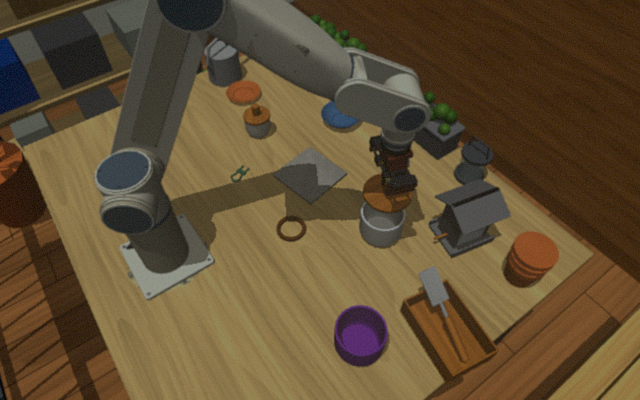

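The lid is up and level at (386,192), with the open crock below it at (382,222), still in place. I'll carry it to the tile.

Emit:
move_arm([
  [6,11,0,0,0,0],
  [12,22,0,0,0,0],
  [13,24,0,0,0,0],
  [13,24,0,0,0,0],
  [13,24,0,0,0,0],
])

```text
t: 5.33
ee_pos: [554.7, -189.0, 207.3]
orientation: [0.577, 3.088, 0.004]
ft_force: [0.4, 0.3, -2.1]
width: 27.6
```

Emit:
move_arm([
  [13,24,0,0,0,0],
  [13,24,0,0,0,0],
  [13,24,0,0,0,0],
  [13,24,0,0,0,0],
  [13,24,0,0,0,0],
])

```text
t: 5.75
ee_pos: [530.7, -43.1, 203.7]
orientation: [-0.577, -3.08, -0.006]
ft_force: [0.3, 0.3, -2.7]
width: 27.3
```

```bash
python3 go.py 530 6.5 60
```

```text
5.75 [530.7 -43.1 203.7] q [-0.11  0.32  1.84  0.01  0.99 -1.31] F [ 0.3  0.3 -2.7] w 27.3 z [-0.008  0.005 -1.   ] tooldelta [ 17.4  45.6 143.9]
```

Emit:
move_arm([
  [8,22,0,0,0,0],
  [7,15,0,0,0,0],
  [2,6,0,0,0,0],
  [0,0,0,0,0,0],
])

```text
t: 6.08
ee_pos: [524.7, 12.5, 201.3]
orientation: [-0.567, -3.074, -0.007]
ft_force: [1.1, 0.6, -1.9]
width: 27.2
```

```bash
python3 go.py 530 6.5 41
python3 - <<'E'
from h import *
im=grab('wrist','wrist3');im=grab('top','top3')
E
```

```text
6.0833 [524.7  12.5 201.3] q [-0.    0.31  1.86  0.01  0.99 -1.21] F [ 1.1  0.6 -1.9] w 27.2 z [-0.015  0.007 -1.   ] tooldelta [ -9.7  -4.  160.1]
```

View pics/wrist3.png

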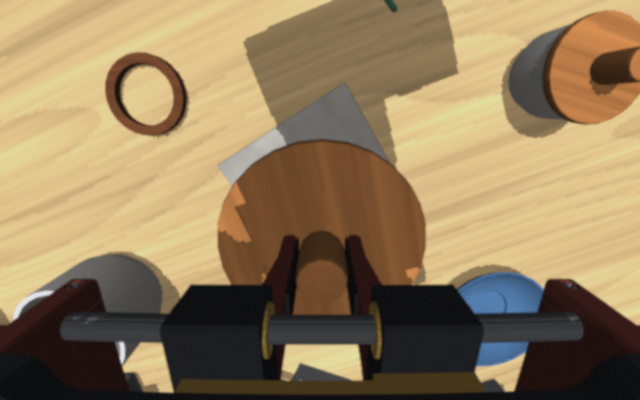

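The wrist view shows the lid held square in the fingers at (322,260) above the tile, whose corner is at (345,85). I'll level the tool slightly and descend.

Emit:
move_arm([
  [-5,-2,15,0,-0.016,0],
  [-4,-2,25,0,0,0],
  [0,0,25,0,0,0],
  [0,0,25,0,0,0],
  [0,0,15,0,0,0],
])

```text
t: 6.6
ee_pos: [537.5, -1.7, 97.1]
orientation: [0.577, 3.075, 0.002]
ft_force: [0.4, -0.2, -1.7]
width: 27.2
```

```bash
python3 go.py 530 6.5 41
```

```text
6.6 [537.5  -1.7  97.1] q [-0.02  0.48  1.91 -0.    0.74 -1.22] F [ 0.4 -0.2 -1.7] w 27.2 z [ 0.013 -0.001 -1.   ] tooldelta [10.6  4.7 55.9]
```

Emit:
move_arm([
  [8,4,12,0,0.008,0],
  [2,1,12,0,0,0],
  [0,0,8,0,0,0],
  [0,0,0,0,0,0],
])

```text
t: 6.93
ee_pos: [527.4, 3.4, 59.5]
orientation: [-0.588, -3.084, -0.003]
ft_force: [-1.3, 0.3, -1.4]
width: 27.6
```

```bash
python3 go.py 530 6.5 41
```

```text
6.9333 [527.4   3.4  59.5] q [-0.02  0.53  1.94  0.    0.67 -1.21] F [-1.3  0.3 -1.4] w 27.6 z [-0.001  0.002 -1.   ] tooldelta [-1.3  3.8 18.5]
```

Emit:
move_arm([
  [-1,3,6,0,0,0],
  [0,0,4,0,0,0],
  [0,0,3,0,0,0],
  [0,0,0,0,0,0],
])

```text
t: 7.27
ee_pos: [531.2, 5.4, 46.9]
orientation: [0.59, 3.085, 0.004]
ft_force: [1.0, 0.8, -1.9]
width: 27.9
```

```bash
python3 go.py 530 6.5 41
```

```text
7.2667 [531.2   5.4  46.9] q [-0.01  0.56  1.93  0.    0.65 -1.21] F [ 1.   0.8 -1.9] w 27.9 z [ 0.001  0.002 -1.   ] tooldelta [1.5 0.5 5.9]
```

Emit:
move_arm([
  [1,0,3,0,0,0],
  [0,0,1,0,0,0],
  [0,0,0,0,0,0],
])

```text
t: 7.52
ee_pos: [531.1, 5.9, 43.5]
orientation: [0.589, 3.083, 0.004]
ft_force: [0.2, 1.2, -1.6]
width: 27.5
```

Emit:
move_arm([
  [0,0,2,0,0,0],
  [0,0,0,0,0,0],
])

```text
t: 7.68
ee_pos: [531.4, 6.0, 41.8]
orientation: [0.589, 3.082, 0.004]
ft_force: [-0.1, -0.0, -2.1]
width: 27.7
```

```bash
python3 go.py 530 6.5 41
```

```text
7.6833 [531.4   6.   41.8] q [-0.01  0.57  1.93  0.    0.63 -1.21] F [-0.1 -0.  -2.1] w 27.7 z [ 0.004  0.002 -1.   ] tooldelta [ 1.5 -0.   0.8]
```

Still carrying the weight, so there's no contact yet. I'll go down 1–2 mm at a time.

Emit:
move_arm([
  [1,0,2,0,0,0],
  [0,0,0,0,0,0],
])

```text
t: 7.85
ee_pos: [531.7, 6.2, 41.0]
orientation: [0.588, 3.079, 0.005]
ft_force: [-0.9, -0.2, -2.0]
width: 27.3
```

Emit:
move_arm([
  [0,0,1,0,0,0],
  [0,0,0,0,0,0],
])

```text
t: 8.02
ee_pos: [532.2, 6.3, 40.9]
orientation: [0.588, 3.078, 0.005]
ft_force: [-0.4, -0.6, -1.4]
width: 27.4
```

Emit:
move_arm([
  [1,0,3,0,0,0],
  [0,0,1,0,0,0],
])

```text
t: 8.18
ee_pos: [533.1, 6.1, 39.7]
orientation: [0.586, 3.075, 0.005]
ft_force: [-2.8, 1.0, 2.2]
width: 27.2
```

```bash
python3 go.py 530 6.5 41;python3 - <<'E'
from h import *
im=grab('side','side4')
cv2.imwrite('pics/c4.png',cv2.resize(im['frame'][100:220,240:400],None,fx=4,fy=4)[:,:,::-1])
E
```

```text
8.1833 [533.1   6.1  39.7] q [-0.01  0.57  1.94  0.    0.62 -1.21] F [-2.8  1.   2.2] w 27.2 z [ 0.012  0.001 -1.   ] tooldelta [ 3.  -0.8 -1.3]
```

View pics/c4.png

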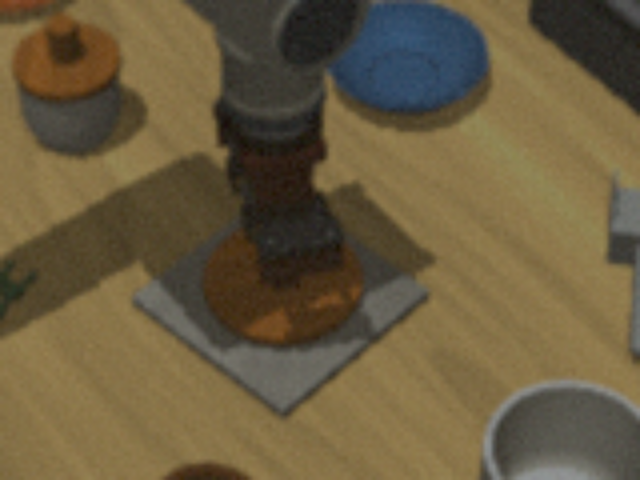

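The lid is on the tile, centred around (283,285) in the crop, and the force has gone from -2 to +2 N, which means contact. I'll level the last 0.01 rad and let go.

Emit:
move_arm([
  [1,0,1,0,0.01,0],
  [0,0,0,0,0,0],
])

```text
t: 8.4
ee_pos: [533.5, 6.0, 40.1]
orientation: [0.587, 3.082, 0.008]
ft_force: [0.3, 0.7, -2.2]
width: 27.5
```

Emit:
move_arm([
  [0,0,0,0,0,0],
  [0,0,0,0,0,0],
  [0,0,0,0,0,0],
  [0,0,0,0,0,0],
], hand=-1)

```text
t: 8.73
ee_pos: [533.8, 6.1, 39.9]
orientation: [0.587, 3.08, 0.008]
ft_force: [-0.8, -0.8, -0.4]
width: 50.6
```

Emit:
move_arm([
  [0,0,0,0,0,0],
  [0,0,0,0,0,0],
  [0,0,0,0,0,0],
  [0,0,0,0,0,0],
])

```text
t: 9.07
ee_pos: [533.5, 6.3, 39.4]
orientation: [0.587, 3.081, 0.008]
ft_force: [-0.5, 0.3, 0.2]
width: 77.2
```

```bash
python3 go.py 530 6.5 41
```

```text
9.0667 [533.5   6.3  39.4] q [-0.01  0.57  1.93  0.01  0.63 -1.21] F [-0.5  0.3  0.2] w 77.2 z [ 0.006  0.004 -1.   ] tooldelta [ 3.3 -1.1 -1.6]
```

Released. I'll go straight up, then back off so the lid is visible.

Emit:
move_arm([
  [0,0,-15,0,0,0],
  [0,0,-25,0,0,0],
  [0,0,-30,0,0,0],
  [0,0,-35,0,0,0],
  [0,0,-35,0,0,0],
])

```text
t: 9.48
ee_pos: [526.9, 5.9, 176.1]
orientation: [-0.586, -3.074, -0.003]
ft_force: [0.5, 1.1, -0.6]
width: 87.7
```

Emit:
move_arm([
  [0,0,-35,0,0,0],
  [0,0,-25,0,0,0],
  [25,0,-5,0,0,0],
  [30,0,0,0,0,0],
  [30,0,0,0,0,0],
])

```text
t: 9.9
ee_pos: [455.2, 36.3, 254.1]
orientation: [0.591, 3.079, 0.009]
ft_force: [-0.3, -0.3, 0.5]
width: 87.9
```

Emit:
move_arm([
  [15,0,0,0,0,0],
  [0,0,0,0,0,0],
  [0,0,0,0,0,0],
])

```text
t: 10.15
ee_pos: [435.9, 43.2, 254.8]
orientation: [0.588, 3.08, 0.009]
ft_force: [0.3, 0.6, -0.1]
width: 87.8
```

```bash
python3 go.py 530 6.5 41
python3 - <<'E'
from h import *
s=grab('side','side5'); t=grab('top','top5'); w=grab('wrist','wrist5')
cv2.imwrite('pics/m5.png',np.vstack([np.hstack([cv2.resize(s['frame'],(400,250)),cv2.resize(t['frame'],(400,250))]),cv2.resize(w['frame'],(800,500))[:340]])[:,:,::-1])
E
```

```text
10.15 [435.9  43.2 254.8] q [ 0.07  0.1   2.    0.    1.04 -1.13] F [ 0.3  0.6 -0.1] w 87.8 z [ 0.007  0.005 -1.   ] tooldelta [-100.    -0.9  214.3]
```

View pics/m5.png

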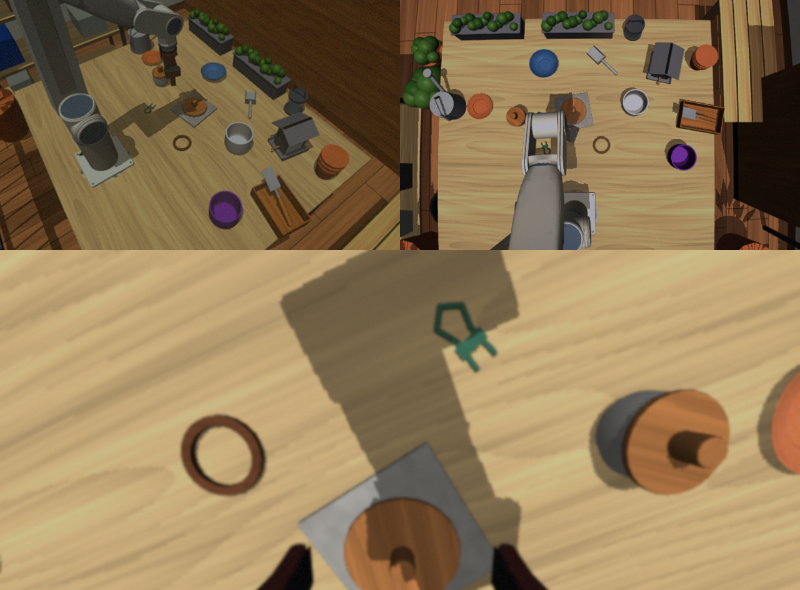

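The lid lies knob up on the tile, at (193,104) in the side view and (403,545) in the wrist view. The large crock stands open and the small crock is still closed. I'll measure the final positions before handing in.

Run:
```python
from h import *
def pc(tag):
    im=dict(np.load(tag+'.npz'));P=world(im,np.stack(np.meshgrid(np.arange(640),np.arange(400)),-1).reshape(-1,2)).reshape(400,640,3); P[im['range_z']==0]=np.nan; return P
def fit(tag,n,cx,cy,r,z0,z1):
    P=pc(tag); m=(np.hypot(P[...,0]-cx,P[...,1]-cy)<r)&(P[...,2]>z0)&(P[...,2]<z1)
    p=P[m]
    if len(p)<20: print(tag,n,len(p));return
    c,rr=cv2.minEnclosingCircle(p[:,:2].astype(np.float32)); A=np.c_[p[:,:2]-p[:,:2].mean(0),np.ones(len(p))];s=np.linalg.lstsq(A,p[:,2],rcond=None)[0]
    print(tag,n,len(p),'c',np.round(c,1),'r',round(rr,1),'medz',np.median(p[:,2]).round(1),'slope',s[:2].round(3))
for t in ['side5','wrist5']:
    fit(t,'lid disc',531,6,80,27,37); fit(t,'knob',531,6,60,68,78); fit(t,'small knob',497,291,40,122,132); fit(t,'small disc',497,291,60,80,92)
fit('side0','small knob before',497,291,40,122,132)
fit('top5','crock rim',572,-310,90,98,112)
```

```text
side5 lid disc 797 c [533.1   1.8] r 70.4 medz 31.1 slope [-0.    -0.007]
side5 knob 33 c [533.7   3.7] r 13.6 medz 70.5 slope [-0.019 -0.023]
side5 small knob 32 c [501.9 289.1] r 16.3 medz 125.2 slope [-0.085 -0.12 ]
side5 small disc 253 c [501.  289.6] r 52.3 medz 86.1 slope [0.007 0.007]
wrist5 lid disc 5812 c [535.2   4.8] r 68.1 medz 31.9 slope [ 0.003 -0.001]
wrist5 knob 308 c [534.9   4.9] r 13.8 medz 71.6 slope [ 0.045 -0.018]
wrist5 small knob 553 c [501.7 290.7] r 14.0 medz 126.6 slope [0.035 0.065]
wrist5 small disc 4480 c [501.5 290.3] r 49.4 medz 86.9 slope [0.009 0.011]
side0 small knob before 33 c [500.  289.7] r 15.5 medz 125.7 slope [-0.118 -0.036]
top5 crock rim 261 c [ 570.1 -310.4] r 65.3 medz 104.2 slope [-0.008 -0.004]
```

All checks are within tolerance, so I'll hand in.

```bash
python3 -c "
from workcell import ctrl
print(ctrl.close_job())"
```

```text
the job is handed in; nothing more can be done
None
```

I lifted the large crock's lid by its knob, set it down on the square tile, let go and backed the arm away. The job was handed in at about 10.3 s, and the system gave no verdict.

| Last check | Measured | Wanted |
|---|---|---|
| Lid centre from tile centre | about 5–6 mm | under 25 mm |
| Height of the lid disc's top | 31–32 mm | 32 mm if the plug sits on the tile |
| Lid tilt | under 0.01 rad | under 0.1 rad |
| Large crock shift | about 2 mm, still upright | under 40 mm |
| Small crock's lid shift | about 2 mm, still closed | under 20 mm |

The robot was touching nothing at the end: the fingers were open and the force reading was near zero.

No check failed. The side and wrist cameras differed by about 2–3 mm on where the lid lies, roughly the stated calibration error. The touchdown force reading was noisy (about ±1 N), so I confirmed contact by the force change and a side picture before opening the fingers.

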